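# Set out the block-printing station

## Task

Set out the printing station: stand each printing block on the ink pad of its own colour, centred and square with the tray so that all four feet rest on the felt. Stand the brown dropper bottle upright on the floor of the small orange holder and the green jar on the floor of the large green one. Any order will do; leave the tumbler and the marigold head where they are.

Things in the scene. Friction and masses are not known exactly. Their poses are not given: they have to be found in the camera images.
- red_block: Wooden printing block with red feet: body 50 (its x) by 62 (its y) mm, from 8 to 28 mm high, on four short feet (spanning 49 by 61 mm); in its middle an upright turned grip, at most 28 mm across, from 28 to 68 mm high, its top painted red. About 85 g. Origin at the centre of the underside of the feet, z up. A half turn looks the same.
- blue_block: Wooden printing block with blue feet: body 50 (its x) by 62 (its y) mm, from 8 to 28 mm high, on four short feet (spanning 49 by 61 mm); in its middle an upright turned grip, at most 28 mm across, from 28 to 68 mm high, its top painted blue. About 85 g. Origin at the centre of the underside of the feet, z up. A half turn looks the same.
- dropper: Small round brown dropper bottle with a white-and-coloured label and a black rubber bulb: body 33 mm across up to 65 mm high, above that a narrower black cap 24 mm across and the bulb 13 mm across, 102 mm high in all, about 70 g. Origin at the centre of its underside, z up.
- green_jar: Round jar, 40 mm across and 105 mm high, green label and green contents, black lid (top 20 mm) with green on its top, about 110 g. Origin at the centre of its underside, z up.
- red_pad: Red ink pad, fixed: shallow black tray 80 (its x) by 92 (its y) mm outside, rim 4 mm thick and 14 mm high, filled with flat, firm, dry red felt, 72 by 84 mm, whose face is 10 mm above the table. Origin at the table under its centre; y along the long side.
- blue_pad: Blue ink pad, fixed: shallow black tray 80 (its x) by 92 (its y) mm outside, rim 4 mm thick and 14 mm high, filled with flat, firm, dry blue felt, 72 by 84 mm, whose face is 10 mm above the table. Origin at the table under its centre; y along the long side.
- orange_cup: Orange round holder, fixed, open above: a low cup 60 mm across outside and 50 mm inside, rim 16 mm high, its flat floor 4 mm above the table. Origin at the table under its centre.
- green_cup: Green round holder, fixed, open above: a low cup 72 mm across outside and 62 mm inside, rim 16 mm high, its flat floor 4 mm above the table. Origin at the table under its centre.
- tumbler: Bystander: empty grey tumbler, 76 mm across the mouth, 98 mm high, standing on the table. Origin at the centre of its underside. Not to be moved. (Between the left and the right part of the work a big white bundle with yellow and green prints stands fixed on the table, 148 mm high, x from 0.16 to 0.49 m, y from -0.02 to 0.20 m: carry things over or round it.)
- marigold: Bystander: orange marigold head lying on the table, 61 by 63 mm, 32 mm high. Origin at the centre of its underside. Not to be moved.
There are look-alikes about, which are no part of the job. What is shaped like the dropper but blue, purple or turquoise is not meant.

How it is judged:
By the outcome, as a careful person would: the job done as asked, in the order asked, and still so for the second after the job is handed in, with the robot touching nothing.
It also fails if it takes over 112 s, if anything falls off the work surface, if the arm or the gripper's body presses on something with over 40 N, if the wrist force passes 120 N, or if a joint passes its speed limit or range.

## Robot

A 6-joint arm with a two-finger parallel gripper is mounted at the origin on the work surface; the furniture and walls round the work are solid. World frame = base frame: x ahead of the robot, y to its left, z up, the work surface at z = 0. Lengths are in m, angles in rad, forces in N, time in s.
With the tool pointing down it reaches from about 0.35 to 0.85 m from the base axis. Payload 8.1 kg.
Tool frame: the origin (TCP) lies on the mounting face of the last link; the fingertips stand 186 mm ahead of it and the grasp point (between the pads) lies 167 mm ahead of it; z points along the fingers, y is the line along which they close (so a half turn about z gives the same grasp; the last joint's range is limited). The gripper opens to 93 mm and grips with 3 to 60 N. Pads are 15 mm wide; open, the fingers measure 128 mm over their backs; the gripper's body (75 mm by 188 mm) begins 65 mm behind the grasp point.
Start: joints at [1.229, 0.13, 1.488, -0, 1.523, -0.085], TCP at [0.152, 0.58, 0.405] pointing down, gripper open.
Joint ranges: [-2.96, 2.96], [-0.89, 2.26], [0.02, 2.5], [-1.34, 4.48], [0, 2.73], [-2.66, 2.66]. Speed limits (rad/s): [2.39, 2.39, 2.79, 3.14, 3.14, 3.14].

## Interface

Orientations are given as a rotation vector (axis times angle).
In Python, from plant import * gives the robot as it stands. The module is installed in compiled form; this text tells all that it offers.
- The arm moves only by the tool arm_command, never from a script. Its argument "increments" is a list of rows, each a list of 6 numbers: the shift along the tool's x, y, z in units of 0.2 m (1.0 is 0.2 m), then the turn, a rotation vector about the tool's x, y, z in units of pi rad (1.0 is pi rad). A call has exactly 5 rows; each row is the pose to reach, as a shift and turn from the pose commanded when the call began, along the tool's axes at that moment, turning the shorter way round; what a row does not reach only later rows make up. A row lasts 1/8 s, in which the tool goes at most 62.5 mm and 10.7 degrees, less where a joint would pass 70% of its speed; a pose out of reach is approached as far as the arm can. A call with a number of a shift or a turn outside -1 to 1 is refused whole. A call with a gripper value outside its range is refused whole. "fingers" is the closure, from -1 (fully open) to 1 (shut), set as the call begins (left out, the last holds). The fingers move at their own pace and stop on an object; "force" is the grip in N (left out, the last holds). Time passes only in rows, so rows that repeat a pose let the fingers close, or fill a call up. It gives the time, the measured TCP pose, the force, the opening and the grip force at its end, in the units of the state.
- read_state(): the state, without advancing time (a new reading comes with each control period).
- read_camera(name): name is "side" or "top"; returns a dict with "image" (400x640x3 uint8, red, green, blue), "fx", "fy", "cx", "cy" (pixels), "T" (4x4, takes a point from camera to world coordinates). Camera axes: x right, y down, z forward; pixel columns grow to the right and rows downward; lengths in m; the calibration is good to about 2 mm. A picture is of the moment at which its call begins. There is no depth.
- close_job(): hands the job in; it is judged then, once.
The state is a dict: "t": time; "q": joint angles; "dq": joint speeds; "joint_torque": joint torques, N m; "tool_pos": TCP position; "orientation": TCP orientation; "force": force on the tool from outside, world axes, zero at the start; "wrist_torque": the same for the moment, N m; "opening": finger opening in m; "gripper_force": force on a finger pad.
Only numpy, scipy, OpenCV 4.12 (cv2) and the standard library are available. Lean on these libraries where they do the work, as an engineer would, in place of code of your own. Each camera call takes 0.05 s, during which the arm holds its last target. There are 200 camera calls.

## Working session

There is one attempt and no reset: what is moved stays moved. The work goes in short steps, Python scripts to look and compute and a tool call to move; the robot and the scene stay as the last step left them, time stands still between calls to the robot, and variables do not carry over. Pictures are saved under pics/ and viewed, at most 14 in all, crops included, and the job is handed in when it is done.

Besides the shell and the picture viewer there is one more tool, called as name(argument=value, ...), one argument or row to a line, values as JSON. arm_command: Moves the arm, as the interface text tells. Shifts and turns lie within -1 to 1; 1 stands for 0.2 m of shift or pi rad of turn. Its arguments: {"type":"object","properties":{"increments":{"type":"array","items":{"type":"array","items":{"type":"number","minimum":-1,"maximum":1}}},"fingers":{"type":"number"},"force":{"type":"number"}},"required":["increments"]}

```bash
mkdir -p pics; cat > h.py <<'E'
from plant import *
import numpy as np, cv2
from scipy.spatial.transform import Rotation as R
def snap(n,f):
    c=read_camera(n); cv2.imwrite(f'pics/{f}.png',c['image'][:,:,::-1]); np.save(f'pics/{f}.npy',c,allow_pickle=True); return c
def ray(c,u,v):
    T=np.array(c['T']); d=T[:3,:3]@np.array([(u-c['cx'])/c['fx'],(v-c['cy'])/c['fy'],1]); return T[:3,3],d
def onz(c,u,v,z):
    o,d=ray(c,u,v); return o+d*(z-o[2])/d[2]
def proj(c,p):
    T=np.array(c['T']); q=T[:3,:3].T@(np.array(p)-T[:3,3]); return c['fx']*q[0]/q[2]+c['cx'],c['fy']*q[1]/q[2]+c['cy']
def load(f): return np.load(f'pics/{f}.npy',allow_pickle=True).item()
E
python3 - <<'E'
from h import *
for n in('top','side'):
    c=snap(n,n+'0'); print(n,c['fx'],c['fy'],c['cx'],c['cy'],np.round(c['T'],3).tolist())
s=read_state(); print(s['t'],s['tool_pos'],s['orientation'],s['opening'],s['gripper_force'],R.from_rotvec(s['orientation']).as_matrix().round(3))
E
```

```text
top 489.1217495053274 489.1217495053274 320.86463690589954 204.0609448073235 [[0.023, -0.995, 0.093, 0.321], [-1.0, -0.022, 0.005, -0.02], [-0.003, -0.093, -0.996, 1.637], [0.0, 0.0, 0.0, 1.0]]
side 463.7530201237639 463.7530201237639 322.5414302262823 193.67997452186117 [[0.817, 0.309, -0.487, 1.246], [0.577, -0.431, 0.694, -1.102], [0.005, -0.848, -0.53, 0.879], [0.0, 0.0, 0.0, 1.0]]
0.1 [0.15230431 0.58013224 0.40380059] [-4.02255550e-01 -3.11538692e+00  2.49016392e-03] 0.09300878411447268 0.0 [[-0.967  0.254 -0.001]
 [ 0.254  0.967 -0.002]
 [ 0.    -0.002 -1.   ]]
```

View pics/top0.png

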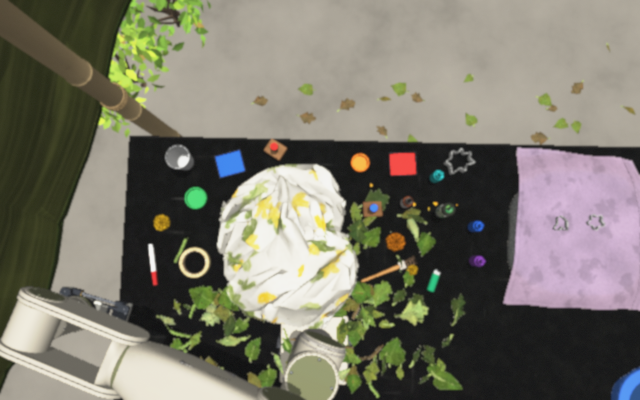

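View pics/side0.png

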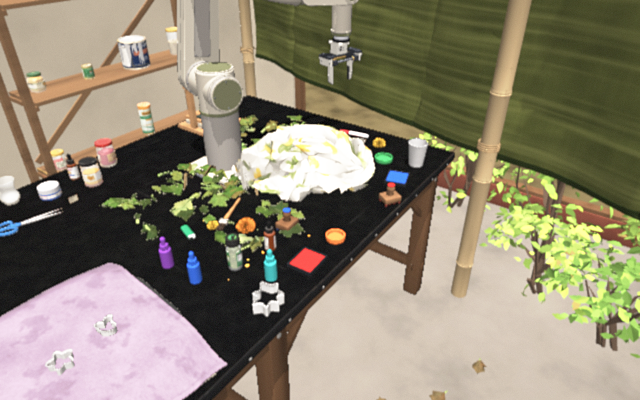

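Top view, choices against look-alikes:
- **Blocks:** red block (275,149), blue block (373,208).
- **Dropper:** brown bottle (407,202). The wrong ones are turquoise (438,175), blue (477,227) and purple (478,261).
- **Jar:** green jar (446,209). The small green bottle at (433,280) is not meant.
- **Pads and cups:** red pad (403,163), blue pad (230,163), orange cup (360,162), green cup (195,198).
- **Bystanders:** marigold (396,241), tumbler (178,157). There is also a small yellow flower at (162,222).

Next I'll check these choices in a crop and measure them.

```bash
python3 - <<'E'
from h import *
t,s=load('top0'),load('side0')
a=cv2.resize(t['image'][130:265,340:500],None,fx=4.9,fy=4.9,interpolation=cv2.INTER_CUBIC)[:,:,::-1]
cv2.imwrite('pics/cropA.png',a)
b=cv2.resize(s['image'][130:285,220:430],None,fx=3.8,fy=3.8,interpolation=cv2.INTER_CUBIC)[:,:,::-1]
cv2.imwrite('pics/cropB.png',b)
def blob(c,win,f,z,name):
    x0,x1,y0,y1=win; im=c['image'][y0:y1,x0:x1]; h=cv2.cvtColor(im,cv2.COLOR_RGB2HSV).astype(int)
    m=f(h[...,0],h[...,1],h[...,2]).astype(np.uint8)
    n,l,st,ce=cv2.connectedComponentsWithStats(m); k=1+np.argmax(st[1:,4]); u,v=ce[k]+[x0,y0]
    cs,_=cv2.findContours((l==k).astype(np.uint8),0,2); 
    w=np.array([onz(c,p[0]+x0,p[1]+y0,z)[:2] for p in max(cs,key=len)[:,0]]).astype(np.float32)
    (cx,cy),wh,an=cv2.minAreaRect(w); p=onz(c,u,v,z)
    print(name,'px',(round(u,1),round(v,1)),st[k,4],'xy',p.round(4)[:2],'rect',round(cx,4),round(cy,4),np.round(wh,3),round(an,1)); return p
red=lambda h,s,v:((h<6)|(h>172))&(s>150)&(v>100)
blue=lambda h,s,v:(h>100)&(h<125)&(s>120)&(v>90)
org=lambda h,s,v:(h>7)&(h<22)&(s>150)&(v>150)
grn=lambda h,s,v:(h>50)&(h<80)&(s>110)&(v>80)
wood=lambda h,s,v:((h<18)|(h>172))&(s>60)&(v>75)
blob(t,(385,422,148,180),red,.012,'redpad T'); blob(s,(280,335,240,280),red,.012,'redpad S')
blob(t,(210,250,145,182),blue,.012,'bluepad T'); blob(s,(380,415,165,190),blue,.012,'bluepad S')
blob(t,(345,375,148,176),org,.012,'orange T'); blob(s,(320,350,222,250),org,.012,'orange S')
blob(t,(180,212,183,213),grn,.012,'green T'); blob(s,(370,400,148,168),grn,.012,'green S')
blob(t,(262,290,136,162),red,.066,'redtop T'); blob(s,(378,402,180,195),red,.064,'redtop S')
blob(t,(364,384,198,218),blue,.066,'bluetop T'); blob(s,(278,298,203,220),blue,.064,'bluetop S')
blob(t,(258,292,134,164),wood,.028,'redbody T'); blob(t,(358,388,192,222),wood,.028,'bluebody T')
E
```

```text
redpad T px (np.float64(402.4), np.float64(163.5)) 592 xy [ 0.6155 -0.2829] rect 0.6161 -0.2833 [0.077 0.089] 4.9
redpad S px (np.float64(306.9), np.float64(259.7)) 503 xy [ 0.6194 -0.2846] rect 0.6188 -0.2834 [0.075 0.086] 3.4
bluepad T px (np.float64(229.6), np.float64(163.4)) 631 xy [0.603 0.298] rect 0.6033 0.298 [0.08  0.091] 16.0
bluepad S px (np.float64(397.0), np.float64(176.6)) 250 xy [0.6066 0.2965] rect 0.6061 0.2968 [0.078 0.093] 17.5
orange T px (np.float64(359.8), np.float64(162.1)) 281 xy [ 0.6169 -0.1398] rect 0.6175 -0.1405 [0.061 0.061] 1.3
orange S px (np.float64(335.1), np.float64(235.4)) 186 xy [ 0.6211 -0.1417] rect 0.6221 -0.1432 [0.062 0.081] 35.0
green T px (np.float64(195.1), np.float64(197.6)) 436 xy [0.4849 0.4086] rect 0.4844 0.4081 [0.077 0.077] 47.2
green S px (np.float64(383.3), np.float64(157.5)) 196 xy [0.4897 0.4027] rect 0.4899 0.4005 [0.073 0.107] 29.8
redtop T px (np.float64(273.6), np.float64(146.5)) 51 xy [0.6527 0.1461] rect 0.6526 0.1463 [0.023 0.023] 1.8
redtop S px (np.float64(390.8), np.float64(184.4)) 36 xy [0.6528 0.152 ] rect 0.6522 0.1515 [0.029 0.03 ] 2.4
bluetop T px (np.float64(373.3), np.float64(207.7)) 46 xy [ 0.4596 -0.1817] rect 0.4598 -0.1817 [0.022 0.023] 27.8
bluetop S px (np.float64(286.4), np.float64(209.5)) 33 xy [ 0.459  -0.1766] rect 0.4592 -0.1766 [0.022 0.028] 39.4
redbody T px (np.float64(275.1), np.float64(148.8)) 317 xy [0.6528 0.1449] rect 0.6533 0.1449 [0.067 0.054] 57.4
bluebody T px (np.float64(371.5), np.float64(209.3)) 194 xy [ 0.4574 -0.1797] rect 0.4601 -0.1813 [0.05  0.066] 1.3
```

View pics/cropA.png

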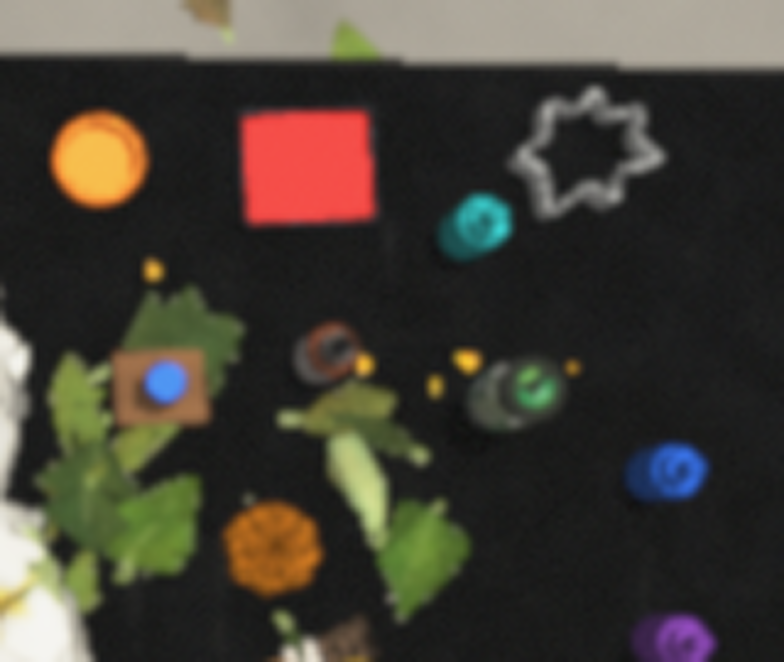

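View pics/cropB.png

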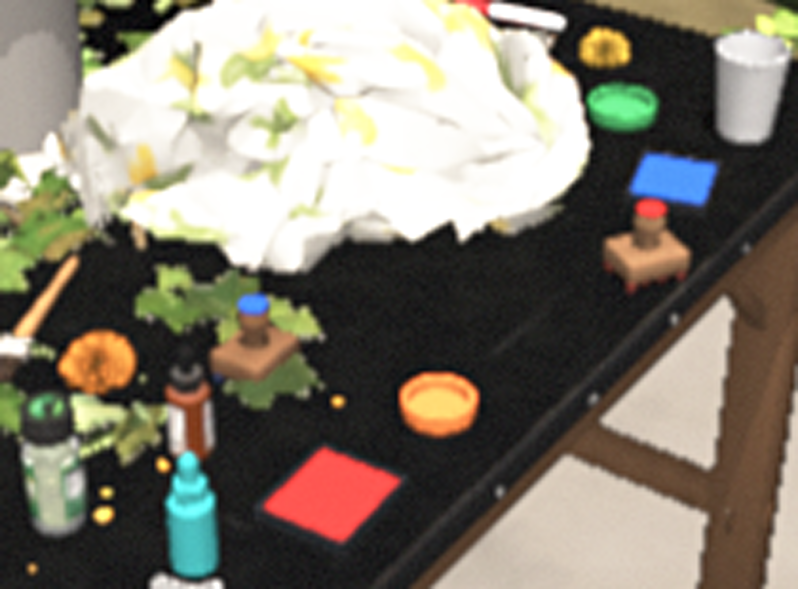

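The crops confirm the choices: brown dropper bulb at top-view (410.4,200.4) and side-view (269.2,224), green jar lid at (449.6,209.2) and (232.4,236.6). The block and pad positions from the two views agree to within about 5 mm. Now I'll write a planner and locate the bottles.

```bash
cat >> h.py <<'E'
def Ry(a): # tool pointing down with its y axis at world angle a (deg)
    a=np.radians(a); y=np.array([np.cos(a),np.sin(a),0]); z=np.array([0,0,-1.]); return np.array([np.cross(y,z),y,z]).T
def plan(wps,start=None):
    """wps: (grasp x,y,z, yang); prints the increments of each call"""
    if start is None:
        s=read_state(); p=np.array(s['tool_pos']); M=R.from_rotvec(s['orientation']).as_matrix()
        print('now grasp',(p+.167*M[:,2]).round(4),'yang',np.degrees(np.arctan2(M[1,1],M[0,1])).round(1),'t',round(s['t'],2))
    else: p,M=np.array(start[:3])+[0,0,.167],Ry(start[3])
    for w in wps:
        G=np.array(w[:3])+[0,0,.167]; N=Ry(w[3])
        rv=R.from_matrix(M.T@N).as_rotvec(); n=int(max(1,np.ceil(np.linalg.norm(G-p)/.24),np.ceil(np.max(np.abs(G-p))/.2),np.ceil(np.linalg.norm(rv)/.85)))
        p0,M0=p,M
        for i in range(1,n+1):
            P=p0+(G-p0)*i/n; Q=M0@R.from_rotvec(rv*i/n).as_matrix()
            print(w,i,np.r_[M.T@(P-p)/.2,R.from_matrix(M.T@Q).as_rotvec()/np.pi].round(3).tolist()); p,M=P,Q
E
python3 - <<'E'
from h import *
t,s=load('top0'),load('side0')
print('drop',onz(t,410.4,200.4,.1),onz(s,269.2,224.5,.1)); print('jar',onz(t,449.6,209.2,.105),onz(s,232.4,236.6,.105))
print('tumbler',onz(t,178,157,.098),'marigold',onz(t,396,241,.02))
plan([(.3,.42,.24,40),(.653,.147,.13,-32.6),(.653,.147,.029,-32.6)])
E
```

```text
drop [ 0.48220121 -0.29490947  0.1       ] [ 0.50221828 -0.30610302  0.1       ]
jar [ 0.4566479  -0.41718366  0.105     ] [ 0.46219483 -0.41285653  0.105     ]
tumbler [0.60506525 0.44662199 0.098     ] marigold [ 0.35503412 -0.26255142  0.02      ]
now grasp [0.1522 0.5799 0.2368] yang 75.3 t 0.1
(0.3, 0.42, 0.24, 40) 1 [-0.918, -0.587, -0.015, -0.001, 0.0, 0.196]
(0.653, 0.147, 0.13, -32.6) 1 [-1.09, 0.237, 0.275, 0.0, 0.0, 0.202]
(0.653, 0.147, 0.13, -32.6) 2 [-0.738, 0.837, 0.275, 0.0, 0.0, 0.202]
(0.653, 0.147, 0.029, -32.6) 1 [0.0, -0.0, 0.505, -0.0, -0.0, -0.0]
```

```bash
python3 - <<'E'
from h import *
plan([(.3,.42,.24,40),(.42,.33,.22,15),(.54,.24,.17,-10),(.653,.147,.12,-32.6)])
E
```

```text
now grasp [0.1522 0.5799 0.2368] yang 75.3 t 0.1
(0.3, 0.42, 0.24, 40) 1 [-0.918, -0.587, -0.015, -0.001, 0.0, 0.196]
(0.42, 0.33, 0.22, 15) 1 [-0.73, 0.17, 0.1, 0.0, -0.0, 0.139]
(0.54, 0.24, 0.17, -10) 1 [-0.59, 0.463, 0.25, 0.0, 0.0, 0.139]
(0.653, 0.147, 0.12, -32.6) 1 [-0.36, 0.637, 0.25, 0.0, 0.0, 0.126]
```

arm_command(
  increments=[
    [-0.2, -0.13, 0, 0, 0, 0.04],
    [-0.45, -0.29, 0, 0, 0, 0.09],
    [-0.7, -0.45, -0.01, 0, 0, 0.14],
    [-0.92, -0.59, -0.015, 0, 0, 0.196],
    [-0.92, -0.59, -0.015, 0, 0, 0.196],
  ],
  fingers=-1,
  force=20,
)

```text
t: 0.72
tool_pos: [0.3024, 0.4172, 0.4076]
orientation: [1.336, 2.842, -0.001]
force: [0.2, -0.5, 0.1]
opening: 0.093
gripper_force: 0.0
```

arm_command(
  increments=[
    [-0.15, 0.03, 0.02, 0, 0, 0.03],
    [-0.3, 0.07, 0.04, 0, 0, 0.06],
    [-0.45, 0.1, 0.06, 0, 0, 0.09],
    [-0.6, 0.14, 0.08, 0, 0, 0.12],
    [-0.73, 0.17, 0.1, 0, 0, 0.139],
  ],
)

```text
t: 1.35
tool_pos: [0.4205, 0.3297, 0.3872]
orientation: [-1.913, -2.492, 0.001]
force: [-0.0, 0.4, 0.8]
opening: 0.0932
gripper_force: 0.0
```

arm_command(
  increments=[
    [-0.12, 0.1, 0.05, 0, 0, 0.03],
    [-0.24, 0.19, 0.1, 0, 0, 0.06],
    [-0.36, 0.28, 0.15, 0, 0, 0.09],
    [-0.48, 0.37, 0.2, 0, 0, 0.12],
    [-0.59, 0.463, 0.25, 0, 0, 0.139],
  ],
)

```text
t: 1.98
tool_pos: [0.5405, 0.2399, 0.3369]
orientation: [-2.407, -2.018, 0.001]
force: [0.3, 0.7, 0.4]
opening: 0.0929
gripper_force: 0.0
```

arm_command(
  increments=[
    [-0.09, 0.16, 0.06, 0, 0, 0.03],
    [-0.18, 0.32, 0.12, 0, 0, 0.06],
    [-0.27, 0.48, 0.19, 0, 0, 0.1],
    [-0.36, 0.637, 0.25, 0, 0, 0.126],
    [-0.36, 0.637, 0.25, 0, 0, 0.126],
  ],
)

```text
t: 2.6
tool_pos: [0.6537, 0.1456, 0.2852]
orientation: [-2.757, -1.504, 0.005]
force: [-0.0, -0.2, 0.0]
opening: 0.0929
gripper_force: 0.0
```

```bash
python3 - <<'E'
from h import *
plan([(.653,.147,.029,-32.6)])
E
```

```text
now grasp [0.6531 0.1455 0.1182] yang -32.8 t 2.6
(0.653, 0.147, 0.029, -32.6) 1 [0.005, -0.006, 0.446, -0.001, 0.001, -0.001]
```

arm_command(
  increments=[
    [0, 0, 0.15, 0, 0, 0],
    [0.005, -0.005, 0.28, 0, 0, 0],
    [0.005, -0.005, 0.38, 0, 0, 0],
    [0.005, -0.005, 0.446, 0, 0, 0],
    [0.005, -0.005, 0.446, 0, 0, 0],
  ],
)

```text
t: 3.22
tool_pos: [0.6523, 0.1481, 0.1975]
orientation: [-2.756, -1.507, 0.003]
force: [-1.2, 0.0, -0.5]
opening: 0.0928
gripper_force: 0.0
```

arm_command(
  increments=[
    [0, 0, 0, 0, 0, 0],
    [0, 0, 0, 0, 0, 0],
    [0, 0, 0, 0, 0, 0],
    [0, 0, 0, 0, 0, 0],
    [0, 0, 0, 0, 0, 0],
  ],
  fingers=1,
  force=20,
)

```text
t: 3.85
tool_pos: [0.6529, 0.1477, 0.1987]
orientation: [2.757, 1.506, 0.0]
force: [-0.4, -0.5, 0.3]
opening: 0.0499
gripper_force: 19.9
```

```bash
python3 - <<'E'
from h import *
s=read_state();print(s['opening'],s['gripper_force'],s['force'])
c=snap('side','g1'); cv2.imwrite('pics/g1c.png',cv2.resize(c['image'][120:230,320:450],None,fx=5,fy=5,interpolation=2)[:,:,::-1])
plan([(.653,.147,.11,-32.6),(.64,0,.11,-15),(.63,-.15,.11,4),(.6175,-.2837,.1,4.1)])
E
```

```text
0.049932740749042276 19.938690662384033 [-0.35380608 -0.48581912  0.30359174]
now grasp [0.653  0.1477 0.0317] yang -32.7 t 3.9
(0.653, 0.147, 0.11, -32.6) 1 [-0.003, 0.002, -0.391, 0.0, -0.0, -0.001]
(0.64, 0, 0.11, -15) 1 [-0.654, 0.341, 0.0, 0.0, -0.0, -0.098]
(0.63, -0.15, 0.11, 4) 1 [-0.737, 0.146, 0.0, -0.0, 0.0, -0.106]
(0.6175, -0.2837, 0.1, 4.1) 1 [-0.663, -0.109, 0.05, 0.0, -0.0, -0.001]
```

View pics/g1c.png

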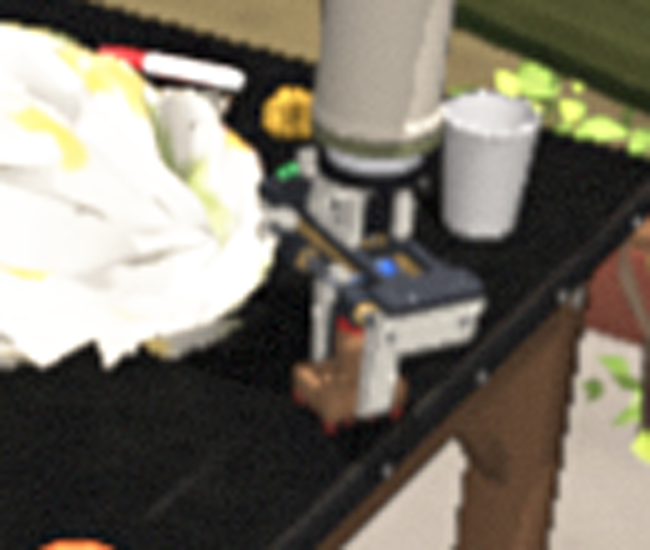

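The block is held square: opening 49.9 mm matches its 50 mm side, and the crop shows both fingers on the body. Now I'll carry it.

arm_command(
  increments=[
    [0, 0, -0.08, 0, 0, 0],
    [0, 0, -0.2, 0, 0, 0],
    [0, 0, -0.32, 0, 0, 0],
    [0, 0, -0.39, 0, 0, 0],
    [0, 0, -0.39, 0, 0, 0],
  ],
)

```text
t: 4.53
tool_pos: [0.6534, 0.1479, 0.2785]
orientation: [2.756, 1.505, 0.005]
force: [-0.2, 0.6, -0.7]
opening: 0.0496
gripper_force: 19.9
```

arm_command(
  increments=[
    [-0.08, 0.04, 0, 0, 0, -0.015],
    [-0.22, 0.11, 0, 0, 0, -0.035],
    [-0.36, 0.19, 0, 0, 0, -0.055],
    [-0.5, 0.27, 0, 0, 0, -0.075],
    [-0.654, 0.341, 0, 0, 0, -0.098],
  ],
)

```text
t: 5.15
tool_pos: [0.6389, -0.0001, 0.275]
orientation: [-2.49, -1.913, 0.002]
force: [-0.0, -0.1, -0.4]
opening: 0.05
gripper_force: 19.9
```

arm_command(
  increments=[
    [-0.15, 0.03, 0, 0, 0, -0.02],
    [-0.3, 0.06, 0, 0, 0, -0.04],
    [-0.45, 0.09, 0, 0, 0, -0.06],
    [-0.6, 0.12, 0, 0, 0, -0.085],
    [-0.737, 0.146, 0, 0, 0, -0.106],
  ],
)

```text
t: 5.78
tool_pos: [0.6287, -0.1501, 0.275]
orientation: [-2.139, -2.299, 0.002]
force: [0.4, -0.1, -1.8]
opening: 0.0499
gripper_force: 19.9
```

arm_command(
  increments=[
    [-0.15, -0.02, 0.01, 0, 0, 0],
    [-0.32, -0.05, 0.02, 0, 0, 0],
    [-0.5, -0.08, 0.03, 0, 0, 0],
    [-0.663, -0.109, 0.05, 0, 0, -0.001],
    [-0.663, -0.109, 0.05, 0, 0, -0.001],
  ],
)

```text
t: 6.4
tool_pos: [0.6157, -0.285, 0.2645]
orientation: [-2.141, -2.296, 0.002]
force: [-0.1, 0.5, -1.8]
opening: 0.0498
gripper_force: 19.9
```

```bash
python3 - <<'E'
from h import *
s=read_state();print(s['opening'],s['gripper_force'],s['force'])
c=snap('side','g2'); cv2.imwrite('pics/g2c.png',cv2.resize(c['image'][170:300,240:400],None,fx=4.5,fy=4.5,interpolation=2)[:,:,::-1])
plan([(.6175,-.2837,.043,4.1)])
E
```

```text
0.04983738507615086 19.94064599275589 [-0.10417143  0.50048863 -1.82809384]
now grasp [ 0.6158 -0.2834  0.0978] yang 4.1 t 6.45
(0.6175, -0.2837, 0.043, 4.1) 1 [-0.001, 0.007, 0.274, -0.001, -0.0, -0.0]
```

View pics/g2c.png

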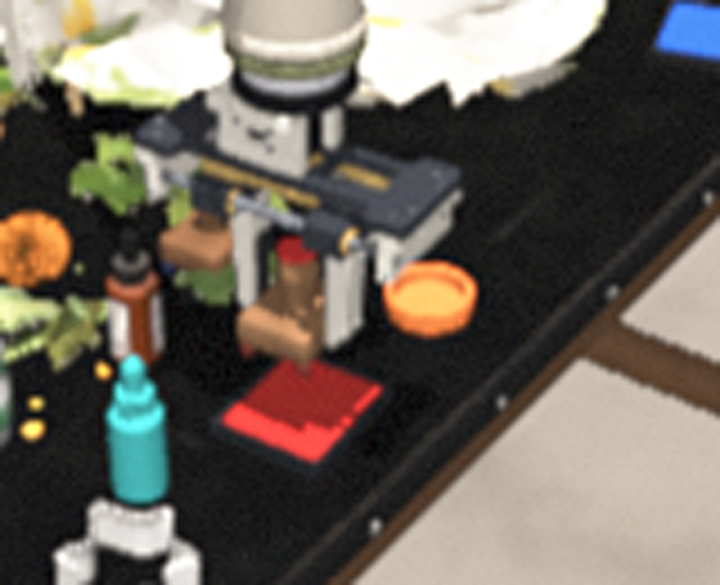

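The block is level above the red pad, which is at crop (305,410), and the gripper clears its neighbours. Lower it and release.

arm_command(
  increments=[
    [0, 0.007, 0.08, 0, 0, 0],
    [0, 0.007, 0.16, 0, 0, 0],
    [0, 0.007, 0.22, 0, 0, 0],
    [0, 0.007, 0.26, 0, 0, 0],
    [0, 0.007, 0.278, 0, 0, 0],
  ],
)

```text
t: 7.08
tool_pos: [0.6182, -0.2825, 0.2101]
orientation: [-2.138, -2.301, 0.0]
force: [0.8, -0.2, -1.1]
opening: 0.05
gripper_force: 19.9
```

```bash
python3 - <<'E'
from h import *
print(read_state()['force'])
plan([(.6175,-.2837,.042,4.1)])
E
```

```text
[ 0.76541878 -0.20944533 -1.105723  ]
now grasp [ 0.6181 -0.2825  0.0431] yang 4.2 t 7.08
(0.6175, -0.2837, 0.042, 4.1) 1 [-0.006, -0.004, 0.006, -0.0, -0.0, 0.001]
```

arm_command(
  increments=[
    [-0.005, 0, 0.006, 0, 0, 0],
    [-0.005, 0, 0.01, 0, 0, 0],
    [-0.005, 0, 0.01, 0, 0, 0],
    [-0.005, 0, 0.01, 0, 0, 0],
    [-0.005, 0, 0.01, 0, 0, 0],
  ],
)

```text
t: 7.7
tool_pos: [0.6184, -0.2838, 0.2091]
orientation: [2.139, 2.301, 0.0]
force: [0.4, 0.0, -0.4]
opening: 0.05
gripper_force: 19.9
```

arm_command(
  increments=[
    [0, 0, 0, 0, 0, 0],
    [0, 0, 0, 0, 0, 0],
    [0, 0, 0, 0, 0, 0],
    [0, 0, 0, 0, 0, 0],
    [0, 0, 0, 0, 0, 0],
  ],
  fingers=-1,
)

```text
t: 8.32
tool_pos: [0.6184, -0.2838, 0.209]
orientation: [2.139, 2.301, 0.0]
force: [0.1, -0.6, -0.6]
opening: 0.0917
gripper_force: 0.0
```

arm_command(
  increments=[
    [0, 0, -0.15, 0, 0, 0],
    [0, 0, -0.35, 0, 0, 0],
    [0, 0, -0.55, 0, 0, 0],
    [0, 0, -0.7, 0, 0, 0],
    [0, 0, -0.7, 0, 0, 0],
  ],
)

```text
t: 8.95
tool_pos: [0.6192, -0.2842, 0.353]
orientation: [2.135, 2.296, 0.002]
force: [0.2, -0.7, 0.1]
opening: 0.0931
gripper_force: 0.0
```

```bash
python3 - <<'E'
from h import *
c=snap('side','g3'); t=snap('top','t3')
a=cv2.resize(c['image'][190:290,240:370],None,fx=5,fy=5,interpolation=2); cv2.imwrite('pics/g3c.png',a[:,:,::-1])
def body(c,win,z,f):
    x0,x1,y0,y1=win;h=cv2.cvtColor(c['image'][y0:y1,x0:x1],cv2.COLOR_RGB2HSV).astype(int);m=f(h[...,0],h[...,1],h[...,2]).astype(np.uint8)
    n,l,st,ce=cv2.connectedComponentsWithStats(m);k=1+np.argmax(st[1:,4]);u,v=ce[k]+[x0,y0];print((round(u),round(v)),st[k,4],onz(c,u,v,z).round(4))
red=lambda h,s,v:((h<6)|(h>172))&(s>150)&(v>100)
body(c,(285,330,215,250),.076,red)
plan([(.54,-.29,.17,4),(.488,-.297,.14,-60)])
# dropper in the side view: brown body silhouette
x0,x1,y0,y1=255,285,220,255
h=cv2.cvtColor(c['image'][y0:y1,x0:x1],cv2.COLOR_RGB2HSV).astype(int);m=((h[...,0]<12)&(h[...,1]>130)&(h[...,2]>60))
ys,xs=np.nonzero(m);print('brown u',xs.min()+x0,xs.max()+x0,'v',ys.min()+y0,ys.max()+y0)
E
```

```text
(307, 241) 53 [ 0.6182 -0.2817  0.076 ]
now grasp [ 0.6182 -0.2837  0.1814] yang 4.2 t 9.05
(0.54, -0.29, 0.17, 4) 1 [-0.003, -0.393, 0.057, -0.0, -0.0, 0.001]
(0.488, -0.297, 0.14, -60) 1 [-0.008, -0.131, 0.075, 0.0, -0.0, 0.178]
(0.488, -0.297, 0.14, -60) 2 [-0.076, -0.107, 0.075, 0.0, 0.0, 0.178]
brown u 263 274 v 232 250
```

View pics/g3c.png

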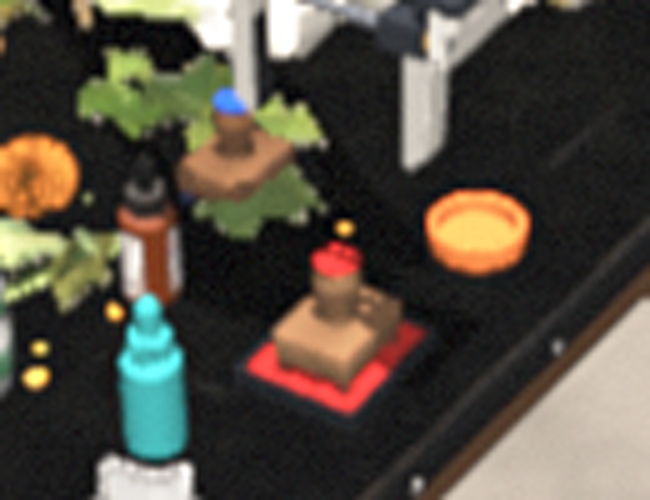

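The red block stands centred on the felt, square with the tray, at crop (335,330). Now I'll refine the dropper.

```bash
python3 - <<'E'
from h import *
c,t=load('g3'),load('top0')
d=np.array([-.487,.694])/.848
for u,v,z,r in((269.5,251.5,0,.0165),(269.3,221.,.102,0),(270,221.5,.1,0)): print(z,onz(c,u,v,z)[:2]+d*r)
# axis hypothesis check in both views
for x,y in((.482,-.295),(.487,-.297),(.492,-.300)):
    print((x,y),'S base/top',np.round(proj(c,(x,y,0)),1),np.round(proj(c,(x,y,.102)),1),'T',np.round(proj(t,(x,y,0)),1),np.round(proj(t,(x,y,.102)),1))
im=t['image']; h=cv2.cvtColor(im[190:215,395:425],cv2.COLOR_RGB2HSV)[...,2]; m=(h>70).astype(np.uint8)
h0=cv2.cvtColor(im[190:215,395:425],cv2.COLOR_RGB2HSV).astype(int)
m=(((h0[...,0]<12)|(h0[...,0]>170))&(h0[...,1]>60)&(h0[...,2]>55)).astype(np.uint8)
ys,xs=np.nonzero(m);print('T brown u',xs.min()+395,xs.max()+395,'v',ys.min()+190,ys.max()+190,m.sum())
x0,y0=435,190; a=im[y0:y0+35,x0:x0+30]
h=cv2.cvtColor(a,cv2.COLOR_RGB2HSV).astype(int); m=(h[...,0]>50)&(h[...,0]<80)&(h[...,1]>110)&(h[...,2]>90); ys,xs=np.nonzero(m); print('jar green top',xs.mean()+x0,ys.mean()+y0,len(xs),onz(t,xs.mean()+x0,ys.mean()+y0,.105))
E
```

```text
0 [ 0.48800592 -0.29428254]
0.102 [ 0.49305455 -0.29487416]
0.1 [ 0.49439392 -0.29351495]
(0.482, -0.295) S base/top [268.4 247.4] [266.4 219.7] T [405.1 203.4] [410.5 200.4]
(0.487, -0.297) S base/top [269.2 248.4] [267.2 220.6] T [405.7 202. ] [411.2 198.8]
(0.492, -0.3) S base/top [269.8 249.5] [267.9 221.7] T [406.6 200.5] [412.1 197.3]
T brown u 402 413 v 195 207 77
jar green top 448.1666666666667 209.58333333333334 12 [ 0.45533904 -0.41268487  0.105     ]
```

```bash
python3 - <<'E'
from h import *
plan([(.486,-.295,.17,4),(.486,-.295,.047,4),(.486,-.295,.13,4),(.618,-.141,.13,4),(.618,-.141,.053,4)])
E
```

```text
now grasp [ 0.6182 -0.2837  0.1814] yang 4.2 t 9.05
(0.486, -0.295, 0.17, 4) 1 [-0.008, -0.664, 0.057, -0.0, -0.0, 0.001]
(0.486, -0.295, 0.047, 4) 1 [0.0, -0.0, 0.615, 0.0, 0.0, -0.0]
(0.486, -0.295, 0.13, 4) 1 [-0.0, 0.0, -0.415, 0.0, -0.0, 0.0]
(0.618, -0.141, 0.13, 4) 1 [0.722, 0.712, 0.0, -0.0, 0.0, 0.0]
(0.618, -0.141, 0.053, 4) 1 [0.0, -0.0, 0.385, 0.0, 0.0, 0.0]
```

arm_command(
  increments=[
    [0, -0.15, 0.01, 0, 0, 0],
    [0, -0.32, 0.03, 0, 0, 0],
    [0, -0.5, 0.05, 0, 0, 0],
    [-0.008, -0.664, 0.057, 0, 0, 0],
    [-0.008, -0.664, 0.057, 0, 0, 0],
  ],
)

```text
t: 9.68
tool_pos: [0.484, -0.2949, 0.335]
orientation: [-2.138, -2.296, 0.001]
force: [-0.3, 0.5, 0.5]
opening: 0.0931
gripper_force: 0.0
```

arm_command(
  increments=[
    [0, 0, 0.15, 0, 0, 0],
    [0, 0, 0.32, 0, 0, 0],
    [0, 0, 0.48, 0, 0, 0],
    [0, 0, 0.61, 0, 0, 0],
    [0, 0, 0.61, 0, 0, 0],
  ],
)

```text
t: 10.3
tool_pos: [0.4852, -0.2938, 0.2119]
orientation: [-2.134, -2.297, 0.001]
force: [-0.2, -0.9, -0.2]
opening: 0.0929
gripper_force: 0.0
```

arm_command(
  increments=[
    [0, 0, 0, 0, 0, 0],
    [0, 0, 0, 0, 0, 0],
    [0, 0, 0, 0, 0, 0],
    [0, 0, 0, 0, 0, 0],
    [0, 0, 0, 0, 0, 0],
  ],
  fingers=1,
  force=15,
)

```text
t: 10.92
tool_pos: [0.4861, -0.2951, 0.2158]
orientation: [2.139, 2.301, 0.0]
force: [-0.7, 0.7, -0.3]
opening: 0.0474
gripper_force: 0.0
```

arm_command(
  increments=[
    [0, 0, 0, 0, 0, 0],
    [0, 0, -0.05, 0, 0, 0],
    [0, 0, -0.18, 0, 0, 0],
    [0, 0, -0.3, 0, 0, 0],
    [0, 0, -0.4, 0, 0, 0],
  ],
)

```text
t: 11.55
tool_pos: [0.4862, -0.2952, 0.2972]
orientation: [2.138, 2.3, 0.0]
force: [0.0, 0.6, -0.8]
opening: 0.0322
gripper_force: 15.0
```

```bash
python3 - <<'E'
from h import *
c=snap('side','g4'); a=cv2.resize(c['image'][180:290,220:370],None,fx=4.5,fy=4.5,interpolation=2); cv2.imwrite('pics/g4c.png',a[:,:,::-1])
plan([(.618,-.141,.13,4),(.618,-.141,.053,4)])
E
```

```text
now grasp [ 0.4876 -0.2961  0.1332] yang 4.2 t 11.6
(0.618, -0.141, 0.13, 4) 1 [0.723, 0.71, 0.016, 0.001, 0.001, 0.001]
(0.618, -0.141, 0.053, 4) 1 [0.0, 0.0, 0.385, 0.0, 0.0, 0.0]
```

View pics/g4c.png

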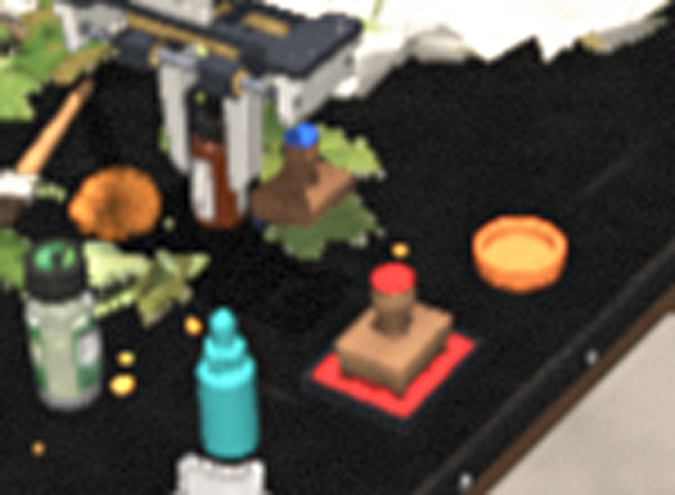

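The dropper is held upright at crop (215,180), and the red block sits well on its felt. The fingers closed slightly into the lift, so I'll check the height of the bottle's base.

```bash
python3 - <<'E'
from h import *
c=load('g4'); g0=load('g3'); d=np.array([-.487,.694])/.848
for n,cc,x0,y0 in(('before',g0,255,225),('now',c,255,205)):
    h=cv2.cvtColor(cc['image'][y0:y0+32,x0:x0+30],cv2.COLOR_RGB2HSV).astype(int);m=((h[...,0]<12)&(h[...,1]>130)&(h[...,2]>60));ys,xs=np.nonzero(m);print(n,'v',ys.min()+y0,ys.max()+y0,'u',xs.min()+x0,xs.max()+x0)
for z in(0,.07,.075,.08,.085,.09): print(z,np.round(proj(c,np.r_[np.array([.4872,-.2958])-d*.0165,z]),1))
E
```

```text
before v 232 250 u 263 274
now v 211 230 u 263 277
0 [269.  251.7]
0.07 [267.6 232.8]
0.075 [267.5 231.4]
0.08 [267.4 230. ]
0.085 [267.3 228.6]
0.09 [267.2 227.2]
```

arm_command(
  increments=[
    [0.1, 0.1, 0.01, 0, 0, 0],
    [0.27, 0.27, 0.01, 0, 0, 0],
    [0.44, 0.43, 0.015, 0, 0, 0],
    [0.6, 0.59, 0.015, 0, 0, 0],
    [0.723, 0.71, 0.015, 0, 0, 0],
  ],
)

```text
t: 12.22
tool_pos: [0.618, -0.1388, 0.2922]
orientation: [-2.138, -2.302, 0.0]
force: [0.3, 0.1, -1.0]
opening: 0.0318
gripper_force: 15.0
```

arm_command(
  increments=[
    [0, 0, 0, 0, 0, 0],
    [0, 0, 0.1, 0, 0, 0],
    [0, 0, 0.2, 0, 0, 0],
    [0, 0, 0.29, 0, 0, 0],
    [0, 0, 0.32, 0, 0, 0],
  ],
)

```text
t: 12.85
tool_pos: [0.6159, -0.1408, 0.2257]
orientation: [-2.137, -2.298, 0.003]
force: [-0.3, -0.2, -0.8]
opening: 0.0322
gripper_force: 15.0
```

```bash
python3 - <<'E'
from h import *
print(np.mean([read_state()['force']],0))
plan([(.618,-.141,.062,4)])
c=snap('side','g5'); a=cv2.resize(c['image'][180:260,280:380],None,fx=6,fy=6,interpolation=2); cv2.imwrite('pics/g5c.png',a[:,:,::-1])
E
```

```text
[-0.29542323 -0.17551456 -0.77397447]
now grasp [ 0.6152 -0.1406  0.0587] yang 4.1 t 12.85
(0.618, -0.141, 0.062, 4) 1 [-0.002, 0.01, -0.017, -0.001, -0.0, 0.001]
```

View pics/g5c.png

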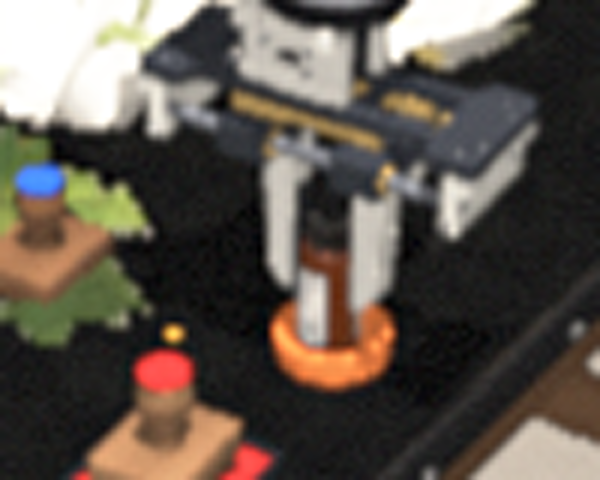

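The dropper is inside the orange cup at crop (330,340). I'll lower it the last few millimetres and watch the force.

arm_command(
  increments=[
    [0, 0.005, 0.005, 0, 0, 0],
    [0, 0.005, 0.01, 0, 0, 0],
    [0, 0.005, 0.015, 0, 0, 0],
    [0, 0.005, 0.015, 0, 0, 0],
    [0, 0.005, 0.015, 0, 0, 0],
  ],
)

```text
t: 13.52
tool_pos: [0.6182, -0.1404, 0.2257]
orientation: [2.139, 2.301, 0.0]
force: [-1.0, -0.0, -0.9]
opening: 0.0324
gripper_force: 15.0
```

arm_command(
  increments=[
    [0, 0, 0.005, 0, 0, 0],
    [0, 0, 0.01, 0, 0, 0],
    [0, 0, 0.015, 0, 0, 0],
    [0, 0, 0.015, 0, 0, 0],
    [0, 0, 0.015, 0, 0, 0],
  ],
)

```text
t: 14.15
tool_pos: [0.6182, -0.1405, 0.2231]
orientation: [2.139, 2.301, 0.0]
force: [-2.6, 1.0, 6.1]
opening: 0.0319
gripper_force: 15.0
```

arm_command(
  increments=[
    [0, 0, 0, 0, 0, 0],
    [0, 0, 0, 0, 0, 0],
    [0, 0, 0, 0, 0, 0],
    [0, 0, 0, 0, 0, 0],
    [0, 0, 0, 0, 0, 0],
  ],
  fingers=-1,
)

```text
t: 14.78
tool_pos: [0.6181, -0.1404, 0.2225]
orientation: [-2.139, -2.301, 0.0]
force: [1.1, -0.1, 0.5]
opening: 0.0775
gripper_force: 0.0
```

arm_command(
  increments=[
    [0, 0, -0.05, 0, 0, 0],
    [0, 0, -0.2, 0, 0, 0],
    [0, 0, -0.4, 0, 0, 0],
    [0, 0, -0.6, 0, 0, 0],
    [0, 0, -0.6, 0, 0, 0],
  ],
)

```text
t: 15.4
tool_pos: [0.6195, -0.1408, 0.3485]
orientation: [2.133, 2.295, 0.006]
force: [1.7, -0.5, 0.0]
opening: 0.093
gripper_force: 0.0
```

```bash
python3 - <<'E'
from h import *
c=snap('top','t6'); s=snap('side','g6')
x0,x1,y0,y1=358,388,192,222
h=cv2.cvtColor(c['image'][y0:y1,x0:x1],cv2.COLOR_RGB2HSV).astype(int)
bl=(h[...,0]>100)&(h[...,0]<125)&(h[...,1]>120)&(h[...,2]>90); w=((h[...,0]<18)|(h[...,0]>172))&(h[...,1]>60)&(h[...,2]>75)
m=cv2.morphologyEx((bl|w).astype(np.uint8),cv2.MORPH_OPEN,np.ones((3,3),np.uint8)); cs,_=cv2.findContours(m,0,2); k=max(cs,key=cv2.contourArea)
P=np.array([onz(c,p[0]+x0,p[1]+y0,.028)[:2] for p in k[:,0]],np.float32); print(cv2.minAreaRect(P),cv2.contourArea(k))
h=cv2.cvtColor(s['image'][200:225,275:300],cv2.COLOR_RGB2HSV).astype(int); bl=(h[...,0]>100)&(h[...,0]<125)&(h[...,1]>120)&(h[...,2]>90); ys,xs=np.nonzero(bl); print('side top',onz(s,xs.mean()+275,ys.mean()+200,.066))
plan([(.46,-.18,.12,1.3)])
a=cv2.resize(s['image'][195:260,260:370],None,fx=6,fy=6,interpolation=2); cv2.imwrite('pics/g6c.png',a[:,:,::-1])
E
```

```text
((0.44252315163612366, -0.21119558811187744), (0.006682184990495443, 0.006591652520000935), 0.6529830694198608) 4.0
side top [ 0.46093512 -0.17890433  0.066     ]
now grasp [ 0.6185 -0.1405  0.1765] yang 4.2 t 15.5
(0.46, -0.18, 0.12, 1.3) 1 [-0.139, -0.804, 0.281, 0.0, 0.0, 0.016]
```

View pics/g6c.png

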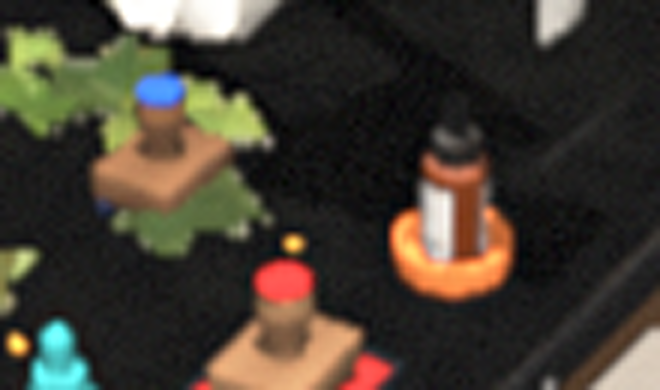

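The dropper stands upright in its cup at crop (455,210). On to the blue block.

arm_command(
  increments=[
    [-0.03, -0.2, 0.02, 0, 0, 0],
    [-0.07, -0.4, 0.07, 0, 0, 0.005],
    [-0.1, -0.6, 0.15, 0, 0, 0.01],
    [-0.139, -0.804, 0.28, 0, 0, 0.016],
    [-0.139, -0.804, 0.28, 0, 0, 0.016],
  ],
)

```text
t: 16.12
tool_pos: [0.4557, -0.1792, 0.2814]
orientation: [-2.192, -2.238, 0.005]
force: [0.1, -0.5, 0.1]
opening: 0.0931
gripper_force: 0.0
```

arm_command(
  increments=[
    [0, 0, 0.12, 0, 0, 0],
    [0, 0, 0.24, 0, 0, 0],
    [0, 0, 0.36, 0, 0, 0],
    [0, 0, 0.45, 0, 0, 0],
    [0, 0, 0.45, 0, 0, 0],
  ],
)

```text
t: 16.75
tool_pos: [0.4594, -0.1794, 0.195]
orientation: [-2.193, -2.245, 0.001]
force: [-1.0, 0.3, -0.4]
opening: 0.093
gripper_force: 0.0
```

arm_command(
  increments=[
    [0, 0, 0, 0, 0, 0],
    [0, 0, 0, 0, 0, 0],
    [0, 0, 0, 0, 0, 0],
    [0, 0, 0, 0, 0, 0],
    [0, 0, 0, 0, 0, 0],
  ],
  fingers=1,
  force=20,
)

```text
t: 17.38
tool_pos: [0.4598, -0.1799, 0.1968]
orientation: [2.196, 2.246, 0.0]
force: [-0.3, 0.7, 2.5]
opening: 0.0501
gripper_force: 19.8
```

arm_command(
  increments=[
    [0, 0, 0, 0, 0, 0],
    [0, 0, 0, 0, 0, 0],
    [0, 0, 0, 0, 0, 0],
    [0, 0, 0, 0, 0, 0],
    [0, 0, 0, 0, 0, 0],
  ],
)

```text
t: 18.0
tool_pos: [0.4599, -0.1799, 0.1968]
orientation: [2.196, 2.246, 0.0]
force: [-0.1, 1.0, 5.3]
opening: 0.0502
gripper_force: 19.8
```

```bash
python3 - <<'E'
from h import *
plan([(.46,-.18,.13,1.3),(.58,-.03,.16,4),(.63,.14,.16,10),(.605,.2973,.12,16.8)])
E
```

```text
now grasp [ 0.4599 -0.18    0.0298] yang 1.3 t 18.0
(0.46, -0.18, 0.13, 1.3) 1 [-0.0, 0.001, -0.501, 0.0, 0.0, 0.0]
(0.58, -0.03, 0.16, 4) 1 [0.736, 0.617, -0.15, 0.0, -0.0, -0.015]
(0.63, 0.14, 0.16, 10) 1 [0.83, 0.309, 0.0, 0.0, 0.0, -0.033]
(0.605, 0.2973, 0.12, 16.8) 1 [0.796, 0.013, 0.2, 0.0, 0.0, -0.038]
```

arm_command(
  increments=[
    [0, 0, -0.08, 0, 0, 0],
    [0, 0, -0.22, 0, 0, 0],
    [0, 0, -0.36, 0, 0, 0],
    [0, 0, -0.5, 0, 0, 0],
    [0, 0, -0.5, 0, 0, 0],
  ],
)

```text
t: 18.62
tool_pos: [0.4607, -0.1803, 0.2994]
orientation: [2.192, 2.243, 0.002]
force: [-0.2, 0.1, -0.1]
opening: 0.05
gripper_force: 19.8
```

arm_command(
  increments=[
    [0.1, 0.1, -0.05, 0, 0, 0],
    [0.26, 0.24, -0.1, 0, 0, -0.004],
    [0.42, 0.37, -0.15, 0, 0, -0.008],
    [0.58, 0.5, -0.15, 0, 0, -0.012],
    [0.736, 0.617, -0.15, 0, 0, -0.015],
  ],
)

```text
t: 19.25
tool_pos: [0.5801, -0.0287, 0.3249]
orientation: [-2.141, -2.297, 0.002]
force: [-0.1, 0.3, -1.0]
opening: 0.0503
gripper_force: 19.8
```

arm_command(
  increments=[
    [0.16, 0.06, 0, 0, 0, -0.006],
    [0.33, 0.12, 0, 0, 0, -0.013],
    [0.5, 0.18, 0, 0, 0, -0.02],
    [0.67, 0.25, 0, 0, 0, -0.027],
    [0.83, 0.309, 0, 0, 0, -0.033],
  ],
)

```text
t: 19.88
tool_pos: [0.6296, 0.1412, 0.3244]
orientation: [-2.018, -2.405, 0.003]
force: [-0.0, 0.2, -0.8]
opening: 0.0502
gripper_force: 19.8
```

arm_command(
  increments=[
    [0.2, 0, 0.04, 0, 0, -0.01],
    [0.4, 0.005, 0.08, 0, 0, -0.02],
    [0.6, 0.01, 0.14, 0, 0, -0.03],
    [0.796, 0.013, 0.2, 0, 0, -0.038],
    [0.796, 0.013, 0.2, 0, 0, -0.038],
  ],
)

```text
t: 20.5
tool_pos: [0.6029, 0.2996, 0.2828]
orientation: [-1.867, -2.523, 0.006]
force: [-0.2, -0.8, -0.8]
opening: 0.0504
gripper_force: 19.8
```

```bash
python3 - <<'E'
from h import *
c=snap('side','g7'); a=cv2.resize(c['image'][100:200,340:460],None,fx=6,fy=6,interpolation=2); cv2.imwrite('pics/g7c.png',a[:,:,::-1])
plan([(.605,.2973,.041,16.8)])
E
```

```text
now grasp [0.6031 0.2979 0.1169] yang 16.9 t 20.55
(0.605, 0.2973, 0.041, 16.8) 1 [-0.006, 0.006, 0.379, -0.001, 0.0, 0.001]
```

View pics/g7c.png

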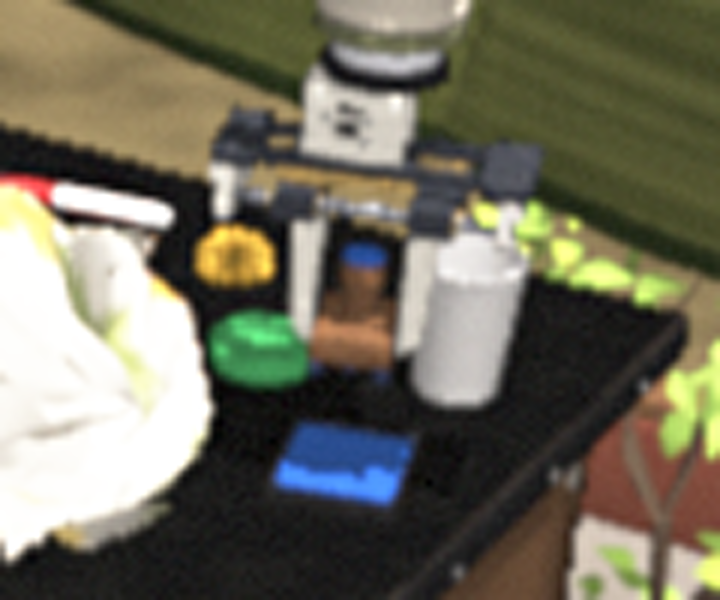

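The block hangs level behind the blue pad at crop (345,465) in the image and is carried correctly. Descend.

arm_command(
  increments=[
    [0, 0, 0.1, 0, 0, 0],
    [-0.005, 0.005, 0.2, 0, 0, 0],
    [-0.005, 0.005, 0.3, 0, 0, 0],
    [-0.005, 0.005, 0.36, 0, 0, 0],
    [-0.005, 0.005, 0.378, 0, 0, 0],
  ],
)

```text
t: 21.18
tool_pos: [0.6057, 0.2962, 0.2093]
orientation: [-1.873, -2.521, 0.003]
force: [0.4, -0.0, -1.2]
opening: 0.0505
gripper_force: 19.8
```

arm_command(
  increments=[
    [0, 0, 0, 0, 0, 0],
    [0, 0, 0.005, 0, 0, 0],
    [0, 0, 0.005, 0, 0, 0],
    [0, 0, 0.005, 0, 0, 0],
    [0, 0, 0.005, 0, 0, 0],
  ],
)

```text
t: 21.8
tool_pos: [0.6062, 0.2966, 0.2102]
orientation: [1.873, 2.522, 0.0]
force: [0.8, -0.3, -1.0]
opening: 0.0503
gripper_force: 19.8
```

arm_command(
  increments=[
    [0, 0, 0.005, 0, 0, 0],
    [0, 0, 0.01, 0, 0, 0],
    [0, 0, 0.014, 0, 0, 0],
    [0, 0, 0.014, 0, 0, 0],
    [0, 0, 0.014, 0, 0, 0],
  ],
)

```text
t: 22.42
tool_pos: [0.6061, 0.2966, 0.2071]
orientation: [-1.873, -2.522, 0.0]
force: [-0.3, -0.5, -0.5]
opening: 0.05
gripper_force: 19.8
```

arm_command(
  increments=[
    [0, 0, 0, 0, 0, 0],
    [0, 0, 0, 0, 0, 0],
    [0, 0, 0, 0, 0, 0],
    [0, 0, 0, 0, 0, 0],
    [0, 0, 0, 0, 0, 0],
  ],
  fingers=-1,
)

```text
t: 23.05
tool_pos: [0.6062, 0.2966, 0.2072]
orientation: [1.873, 2.522, 0.0]
force: [0.6, -0.1, -0.6]
opening: 0.0918
gripper_force: 0.0
```

arm_command(
  increments=[
    [0, 0, -0.15, 0, 0, 0],
    [0, 0, -0.35, 0, 0, 0],
    [0, 0, -0.55, 0, 0, 0],
    [0, 0, -0.75, 0, 0, 0],
    [0, 0, -0.75, 0, 0, 0],
  ],
)

```text
t: 23.68
tool_pos: [0.6073, 0.297, 0.3626]
orientation: [1.871, 2.518, 0.011]
force: [0.1, -0.7, -0.5]
opening: 0.0931
gripper_force: 0.0
```

```bash
python3 - <<'E'
from h import *
c=snap('side','g8'); a=cv2.resize(c['image'][130:200,350:450],None,fx=6,fy=6,interpolation=2); cv2.imwrite('pics/g8c.png',a[:,:,::-1])
plan([(.63,.14,.17,10),(.6,-.02,.17,4),(.53,-.17,.18,0),(.49,-.33,.18,0),(.458,-.414,.17,0)])
E
```

```text
now grasp [0.6074 0.2971 0.1926] yang 16.8 t 23.73
(0.63, 0.14, 0.17, 10) 1 [-0.784, -0.115, 0.112, 0.001, -0.0, 0.038]
(0.6, -0.02, 0.17, 4) 1 [-0.762, -0.287, -0.0, 0.0, -0.0, 0.033]
(0.53, -0.17, 0.18, 0) 1 [-0.724, -0.401, -0.05, 0.0, 0.0, 0.022]
(0.49, -0.33, 0.18, 0) 1 [-0.8, -0.2, 0.0, -0.0, -0.0, 0.0]
(0.458, -0.414, 0.17, 0) 1 [-0.42, -0.16, 0.05, 0.0, 0.0, 0.0]
```

View pics/g8c.png

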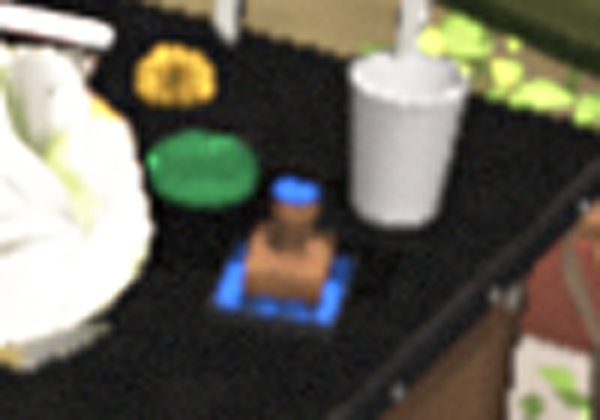

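The blue block sits centred and square on the blue felt at crop (290,260). Now the jar.

arm_command(
  increments=[
    [-0.2, -0.03, 0.02, 0, 0, 0.01],
    [-0.4, -0.06, 0.05, 0, 0, 0.02],
    [-0.6, -0.09, 0.08, 0, 0, 0.03],
    [-0.784, -0.115, 0.112, 0, 0, 0.038],
    [-0.784, -0.115, 0.112, 0, 0, 0.038],
  ],
)

```text
t: 24.35
tool_pos: [0.629, 0.1371, 0.3318]
orientation: [-2.023, -2.4, 0.006]
force: [0.3, 0.1, 0.6]
opening: 0.0927
gripper_force: 0.0
```

arm_command(
  increments=[
    [-0.15, -0.06, 0, 0, 0, 0.007],
    [-0.3, -0.12, 0, 0, 0, 0.014],
    [-0.45, -0.17, 0, 0, 0, 0.02],
    [-0.6, -0.23, 0, 0, 0, 0.027],
    [-0.762, -0.287, 0, 0, 0, 0.033],
  ],
)

```text
t: 24.98
tool_pos: [0.5986, -0.0201, 0.3335]
orientation: [-2.14, -2.297, 0.001]
force: [0.4, -0.2, 0.7]
opening: 0.0927
gripper_force: 0.0
```

arm_command(
  increments=[
    [-0.15, -0.08, -0.01, 0, 0, 0.005],
    [-0.3, -0.16, -0.02, 0, 0, 0.01],
    [-0.45, -0.24, -0.03, 0, 0, 0.015],
    [-0.6, -0.32, -0.04, 0, 0, 0.02],
    [-0.724, -0.401, -0.05, 0, 0, 0.022],
  ],
)

```text
t: 25.6
tool_pos: [0.5288, -0.1704, 0.3437]
orientation: [-2.219, -2.222, 0.001]
force: [-0.2, 0.4, -0.2]
opening: 0.0928
gripper_force: 0.0
```

arm_command(
  increments=[
    [-0.16, -0.04, 0, 0, 0, 0],
    [-0.32, -0.08, 0, 0, 0, 0],
    [-0.48, -0.12, 0, 0, 0, 0],
    [-0.64, -0.16, 0, 0, 0, 0],
    [-0.8, -0.2, 0, 0, 0, 0],
  ],
)

```text
t: 26.22
tool_pos: [0.4894, -0.3303, 0.3435]
orientation: [-2.218, -2.222, -0.0]
force: [-0.2, 0.0, -0.5]
opening: 0.093
gripper_force: 0.0
```

arm_command(
  increments=[
    [-0.12, -0.05, 0.01, 0, 0, 0],
    [-0.25, -0.1, 0.03, 0, 0, 0],
    [-0.36, -0.14, 0.05, 0, 0, 0],
    [-0.42, -0.16, 0.05, 0, 0, 0],
    [-0.42, -0.16, 0.05, 0, 0, 0],
  ],
)

```text
t: 26.85
tool_pos: [0.4574, -0.4146, 0.3345]
orientation: [-2.221, -2.221, -0.0]
force: [0.5, 0.7, 0.5]
opening: 0.0933
gripper_force: 0.0
```

```bash
python3 - <<'E'
from h import *
plan([(.458,-.414,.049,0)])
E
```

```text
now grasp [ 0.4574 -0.4146  0.1675] yang 0.0 t 26.85
(0.458, -0.414, 0.049, 0) 1 [0.003, 0.003, 0.592, -0.0, -0.0, 0.0]
```

arm_command(
  increments=[
    [0, 0, 0.15, 0, 0, 0],
    [0, 0, 0.3, 0, 0, 0],
    [0, 0, 0.45, 0, 0, 0],
    [0, 0, 0.58, 0, 0, 0],
    [0, 0, 0.59, 0, 0, 0],
  ],
)

```text
t: 27.48
tool_pos: [0.4572, -0.4126, 0.2145]
orientation: [-2.216, -2.22, -0.001]
force: [-0.9, 0.2, 0.6]
opening: 0.0929
gripper_force: 0.0
```

arm_command(
  increments=[
    [0, 0, 0, 0, 0, 0],
    [0, 0, 0, 0, 0, 0],
    [0, 0, 0, 0, 0, 0],
    [0, 0, 0, 0, 0, 0],
    [0, 0, 0, 0, 0, 0],
  ],
  fingers=1,
  force=20,
)

```text
t: 28.1
tool_pos: [0.4575, -0.4144, 0.2169]
orientation: [2.22, 2.222, -0.0]
force: [-0.2, 0.6, 0.1]
opening: 0.0474
gripper_force: 0.0
```

arm_command(
  increments=[
    [0, 0, 0, 0, 0, 0],
    [0, 0, 0, 0, 0, 0],
    [0, 0, 0, 0, 0, 0],
    [0, 0, 0, 0, 0, 0],
    [0, 0, 0, 0, 0, 0],
  ],
)

```text
t: 28.72
tool_pos: [0.4575, -0.4143, 0.2168]
orientation: [2.22, 2.222, -0.0]
force: [-1.1, -0.2, 0.9]
opening: 0.0403
gripper_force: 20.0
```

```bash
python3 - <<'E'
from h import *
plan([(.458,-.414,.20,0),(.52,-.25,.24,0),(.56,-.08,.24,5),(.58,.1,.24,20),(.55,.27,.24,30),(.486,.406,.2,40),(.486,.406,.057,40)])
E
```

```text
now grasp [ 0.4575 -0.4144  0.0498] yang 0.0 t 28.73
(0.458, -0.414, 0.2, 0) 1 [0.002, 0.002, -0.751, 0.0, 0.0, 0.0]
(0.52, -0.25, 0.24, 0) 1 [0.82, 0.31, -0.2, 0.0, 0.0, 0.0]
(0.56, -0.08, 0.24, 5) 1 [0.85, 0.2, -0.0, 0.0, -0.0, -0.028]
(0.58, 0.1, 0.24, 20) 1 [0.888, 0.178, 0.0, 0.0, -0.0, -0.083]
(0.55, 0.27, 0.24, 30) 1 [0.85, 0.15, 0.0, 0.0, -0.0, -0.056]
(0.486, 0.406, 0.2, 40) 1 [0.749, 0.063, 0.2, 0.0, -0.0, -0.056]
(0.486, 0.406, 0.057, 40) 1 [0.0, -0.0, 0.715, -0.0, 0.0, 0.0]
```

The jar is held: opening 40.3 mm matches its 40 mm diameter. I'll carry it over, clear of the bundle.

arm_command(
  increments=[
    [0, 0, -0.1, 0, 0, 0],
    [0, 0, -0.27, 0, 0, 0],
    [0, 0, -0.44, 0, 0, 0],
    [0, 0, -0.61, 0, 0, 0],
    [0, 0, -0.75, 0, 0, 0],
  ],
)

```text
t: 29.35
tool_pos: [0.4575, -0.4143, 0.3699]
orientation: [2.219, 2.221, -0.0]
force: [0.4, -0.3, -0.4]
opening: 0.04
gripper_force: 20.0
```

arm_command(
  increments=[
    [0.14, 0.05, -0.04, 0, 0, 0],
    [0.3, 0.11, -0.08, 0, 0, 0],
    [0.47, 0.18, -0.12, 0, 0, 0],
    [0.64, 0.24, -0.16, 0, 0, 0],
    [0.82, 0.31, -0.2, 0, 0, 0],
  ],
)

```text
t: 29.98
tool_pos: [0.5194, -0.2491, 0.4085]
orientation: [2.22, 2.221, 0.0]
force: [0.7, -0.4, -1.3]
opening: 0.0401
gripper_force: 20.0
```

arm_command(
  increments=[
    [0.17, 0.04, 0, 0, 0, -0.005],
    [0.34, 0.08, 0, 0, 0, -0.011],
    [0.51, 0.12, 0, 0, 0, -0.017],
    [0.68, 0.16, 0, 0, 0, -0.023],
    [0.85, 0.2, 0, 0, 0, -0.028],
  ],
)

```text
t: 30.6
tool_pos: [0.5592, -0.079, 0.4082]
orientation: [2.119, 2.318, 0.001]
force: [0.2, 0.1, -1.7]
opening: 0.0404
gripper_force: 20.0
```

arm_command(
  increments=[
    [0.18, 0.036, 0, 0, 0, -0.016],
    [0.36, 0.07, 0, 0, 0, -0.033],
    [0.53, 0.107, 0, 0, 0, -0.05],
    [0.71, 0.143, 0, 0, 0, -0.066],
    [0.888, 0.178, 0, 0, 0, -0.083],
  ],
)

```text
t: 31.22
tool_pos: [0.5788, 0.101, 0.4082]
orientation: [1.799, 2.575, 0.001]
force: [-0.1, -1.0, -1.8]
opening: 0.04
gripper_force: 20.0
```

arm_command(
  increments=[
    [0.17, 0.03, 0, 0, 0, -0.011],
    [0.34, 0.06, 0, 0, 0, -0.022],
    [0.51, 0.09, 0, 0, 0, -0.033],
    [0.68, 0.12, 0, 0, 0, -0.044],
    [0.85, 0.15, 0, 0, 0, -0.056],
  ],
)

```text
t: 31.85
tool_pos: [0.5484, 0.2708, 0.4082]
orientation: [1.566, 2.723, 0.001]
force: [0.4, -0.5, -0.9]
opening: 0.0403
gripper_force: 20.0
```

arm_command(
  increments=[
    [0.17, 0.015, 0.04, 0, 0, -0.014],
    [0.36, 0.03, 0.08, 0, 0, -0.028],
    [0.55, 0.045, 0.14, 0, 0, -0.042],
    [0.749, 0.063, 0.2, 0, 0, -0.056],
    [0.749, 0.063, 0.2, 0, 0, -0.056],
  ],
)

```text
t: 32.48
tool_pos: [0.4828, 0.4077, 0.3665]
orientation: [-1.317, -2.851, 0.002]
force: [0.6, 0.2, -1.0]
opening: 0.04
gripper_force: 20.0
```

```bash
python3 - <<'E'
from h import *
plan([(.486,.406,.1,40),(.486,.406,.056,40)])
E
```

```text
now grasp [0.4825 0.4076 0.1995] yang 40.4 t 32.48
(0.486, 0.406, 0.1, 40) 1 [-0.017, 0.007, 0.497, -0.0, -0.0, 0.002]
(0.486, 0.406, 0.056, 40) 1 [0.0, -0.0, 0.22, 0.0, 0.0, 0.0]
```

arm_command(
  increments=[
    [0, 0, 0.12, 0, 0, 0],
    [0, 0, 0.25, 0, 0, 0],
    [0, 0, 0.38, 0, 0, 0],
    [0, 0, 0.48, 0, 0, 0],
    [0, 0, 0.5, 0, 0, 0],
  ],
)

```text
t: 33.1
tool_pos: [0.4846, 0.405, 0.2656]
orientation: [-1.324, -2.848, 0.003]
force: [-0.2, 0.0, -1.2]
opening: 0.0403
gripper_force: 20.0
```

arm_command(
  increments=[
    [0, 0, 0.05, 0, 0, 0],
    [0, 0, 0.1, 0, 0, 0],
    [0, 0, 0.15, 0, 0, 0],
    [0, 0, 0.19, 0, 0, 0],
    [0, 0, 0.2, 0, 0, 0],
  ],
)

```text
t: 33.72
tool_pos: [0.4844, 0.4056, 0.2258]
orientation: [-1.323, -2.849, 0.002]
force: [-0.1, -0.3, -1.0]
opening: 0.0399
gripper_force: 20.0
```

```bash
python3 - <<'E'
from h import *
plan([(.486,.406,.054,40)])
c=snap('side','g9'); a=cv2.resize(c['image'][100:190,340:450],None,fx=6,fy=6,interpolation=2); cv2.imwrite('pics/g9c.png',a[:,:,::-1])
E
```

```text
now grasp [0.4842 0.4054 0.0588] yang 40.2 t 33.73
(0.486, 0.406, 0.054, 40) 1 [-0.004, 0.008, 0.024, -0.0, -0.0, 0.001]
```

View pics/g9c.png

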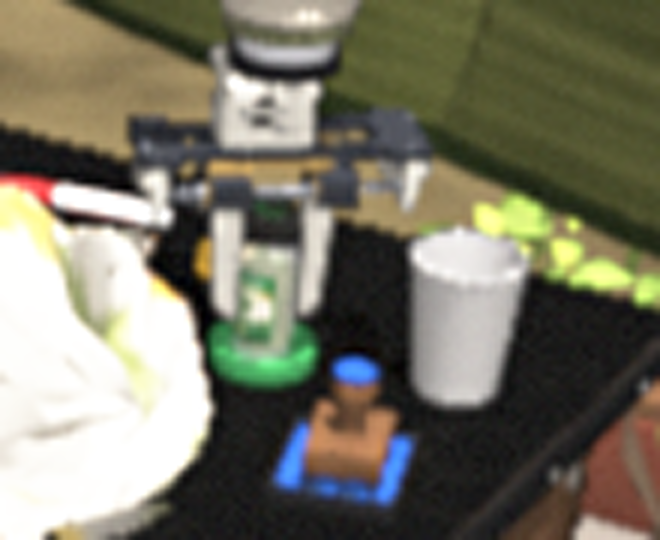

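The jar is inside the green cup at crop (265,345), just above the floor. Lower gently.

arm_command(
  increments=[
    [0, 0.005, 0.01, 0, 0, 0],
    [0, 0.005, 0.02, 0, 0, 0],
    [0, 0.005, 0.025, 0, 0, 0],
    [0, 0.005, 0.025, 0, 0, 0],
    [0, 0.005, 0.025, 0, 0, 0],
  ],
)

```text
t: 34.4
tool_pos: [0.4855, 0.4064, 0.2218]
orientation: [1.323, 2.849, 0.0]
force: [0.3, -0.3, -1.1]
opening: 0.0399
gripper_force: 20.0
```

arm_command(
  increments=[
    [0, 0, 0, 0, 0, 0],
    [0, 0, 0.004, 0, 0, 0],
    [0, 0, 0.008, 0, 0, 0],
    [0, 0, 0.008, 0, 0, 0],
    [0, 0, 0.008, 0, 0, 0],
  ],
)

```text
t: 35.02
tool_pos: [0.4855, 0.4064, 0.2208]
orientation: [1.323, 2.849, 0.0]
force: [-2.5, -2.6, 4.9]
opening: 0.0399
gripper_force: 20.0
```

Contact at 4.9 N. Release and retreat.

arm_command(
  increments=[
    [0, 0, 0, 0, 0, 0],
    [0, 0, 0, 0, 0, 0],
    [0, 0, 0, 0, 0, 0],
    [0, 0, 0, 0, 0, 0],
    [0, 0, 0, 0, 0, 0],
  ],
  fingers=-1,
)

```text
t: 35.65
tool_pos: [0.4855, 0.4064, 0.2201]
orientation: [1.323, 2.849, 0.0]
force: [0.0, 0.3, 0.0]
opening: 0.0853
gripper_force: 0.0
```

arm_command(
  increments=[
    [0, 0, -0.05, 0, 0, 0],
    [0, 0, -0.25, 0, 0, 0],
    [0, 0, -0.5, 0, 0, 0],
    [0, 0, -0.75, 0, 0, 0],
    [0, 0, -0.95, 0, 0, 0],
  ],
)

```text
t: 36.28
tool_pos: [0.4854, 0.4064, 0.4138]
orientation: [1.322, 2.848, 0.004]
force: [0.2, -0.1, -0.7]
opening: 0.0928
gripper_force: 0.0
```

arm_command(
  increments=[
    [0.1, -0.2, 0, 0, 0, 0],
    [0.2, -0.4, 0, 0, 0, 0],
    [0.3, -0.6, 0, 0, 0, 0],
    [0.4, -0.7, 0, 0, 0, 0],
    [0.4, -0.7, 0, 0, 0, 0],
  ],
)

```text
t: 36.9
tool_pos: [0.3255, 0.3773, 0.4113]
orientation: [1.32, 2.85, 0.003]
force: [0.5, -0.5, -0.7]
opening: 0.0928
gripper_force: 0.0
```

```bash
python3 - <<'E'
from h import *
c=snap('side','g10'); t=snap('top','t10')
a=cv2.resize(c['image'][110:290,250:440],None,fx=3.3,fy=3.3,interpolation=2); cv2.imwrite('pics/fin.png',a[:,:,::-1])
for n,win,f,z in(('red',(385,422,145,185),lambda h:((h[...,0]<18)|(h[...,0]>172))&(h[...,1]>50)&(h[...,1]<150)&(h[...,2]>60),.038),):
    x0,x1,y0,y1=win;h=cv2.cvtColor(t['image'][y0:y1,x0:x1],cv2.COLOR_RGB2HSV).astype(int);m=f(h).astype(np.uint8);cs,_=cv2.findContours(m,0,2);k=max(cs,key=cv2.contourArea);print(n,cv2.minAreaRect(np.array([onz(t,p[0]+x0,p[1]+y0,z)[:2] for p in k[:,0]],np.float32)))
E
```

```text
red ((0.6176310181617737, -0.28388816118240356), (0.050251271575689316, 0.05968143045902252), 1.2701694965362549)
```

View pics/fin.png

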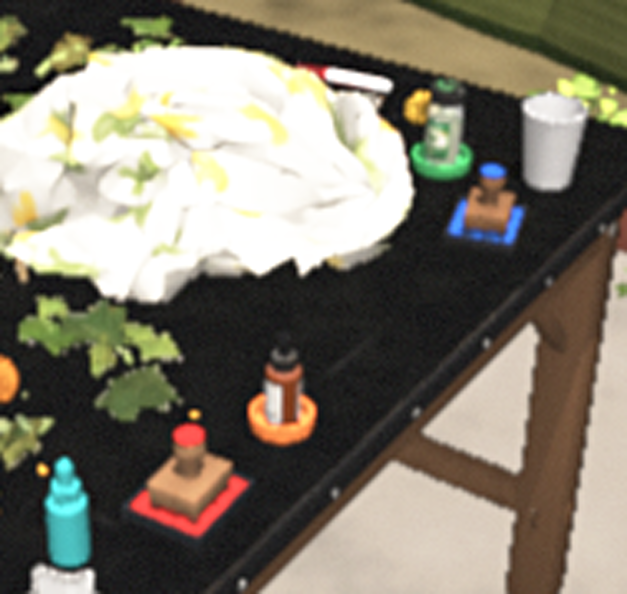

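All four are in place: the red block's measured centre is within 1 mm of its pad's, the blue block is centred, and the dropper and jar stand upright in their holders. Handing in.

```bash
python3 -c "
from plant import *
print(close_job())"
```

```text
the job is handed in; nothing more can be done
None
```

I handed in the job at about 37 s of the 112 s: both blocks stand centred and square on their own pads, the brown dropper is upright in the orange holder, the green jar is upright in the green one, and I left the tumbler and marigold alone; no verdict came back.

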